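Count to the third gap and file the oil tin

ROBOT

A 7-joint arm with a two-finger parallel gripper is mounted at the origin on the work surface. World frame = base frame: x ahead of the robot, y to its left, z up, the work surface at z = 0. Lengths are in m, angles in rad, forces in N, time in s.
With the tool pointing down it reaches from about 0.425 to 0.925 m from the base axis. Payload 6.8 kg.
Tool frame: the origin (TCP) lies at the very end of the fingers, on their centre line; the grasp point (between the pads) lies 19 mm behind it; z points along the fingers, x is the direction in which the jaws open and shut, and the axes are right-handed (so a half turn about z gives the same grasp; the last joint's range is limited). The gripper opens to 85 mm and grips with 20 to 120 N. Pads are 22 mm wide; open, the fingers measure 114 mm over their backs; the gripper's body (76 mm by 85 mm) begins 54 mm behind the grasp point. The pads swing forward as they close: fully open they stand 13 mm farther back than shut.
Start: joints at [1.124, 0.477, 0.022, 1.555, -0.011, 1.109, -0.083], TCP at [0.224, -0.637, 0.231] pointing down, gripper open.
Joint ranges: [-2.96, 2.96], [-0.34, 2.1], [-1.41, 1.46], [0.24, 2.44], [-1.37, 4.51], [0.17, 1.92], [-2.96, 2.96]. Speed limits (rad/s): [2.39, 2.39, 3.14, 3.14, 3.14, 3.14, 3.14].

INTERFACE

Orientations are given as a unit quaternion [w, x, y, z].
In Python, from station import bot gives the robot as it stands.
- The arm moves only by the shell command python3 -m creep 'ROWS' [FORCE]. ROWS is JSON, a list that holds one entry, the list of rows, each a list of 7 numbers: the shift along the tool's x, y, z in cm, then the turn, a rotation vector about the tool's x, y, z in rad, then the opening, from 0 (shut) to 1 (fully open). In form: [[[dx, dy, dz, wx, wy, wz, claw], ...]]. A call has 1 to 10 rows; each row is the pose to reach, as a shift and turn from the pose commanded when the call began, along the tool's axes at that moment; what a row does not reach only later rows make up. A row lasts 1/8 s, in which the tool goes at most 62.5 mm and 10.7 degrees, less where a joint would pass 70% of its speed; a pose out of reach is approached as far as the arm can. A call with a gripper value outside its range is refused whole. The fingers move at their own pace and stop on an object; FORCE is the grip in N (left out, the last holds). Time passes only in rows, so rows that repeat a pose let the fingers close. It gives the time, the measured TCP pose, the force and the opening at its end, in the units of the state.
- bot.get_obs(): the state, without advancing time (a new reading comes with each control period).
- bot.read_camera(name): name is "scene" or "top" or "wrist"; returns (picture, depth): 420x560x3 uint8, blue, green, red; 420x560 float32, m along the optical axis (not along the pixel's ray), 0 where there is no reading.
- bot.calibration(name): a dict with "mtx" (3x3 intrinsics, pixels), "rvec" (rotation vector, rad) and "tvec" (3), from world to camera coordinates, as OpenCV has them. Camera axes: x right, y down, z forward; pixel columns grow to the right and rows downward; lengths in m; the calibration is good to about 2 mm. A picture is of the moment at which its call begins: read the wrist's pose just before it. calibration takes no time and is no camera call; for the wrist camera it gives the pose at the moment of the call.
- bot.hand_in(): hands the job in, once; it reports no verdict.
Trained networks look in the newest picture that a camera, given by its name, has taken for a name from the list of things; names that differ only in an ending like _2 or _b are one class to them, and where a whole thing is asked for, a point or a joint stands for the part that bears it (a point fixed in the world has none). Each returns a list of dicts, best first, with "p" (0 to 1); they miss things now and then, are a little off and sometimes report something else, mostly with a low value. They report only what shows in the picture. A call takes as long as a camera call. They do not tell look-alikes from the thing itself.
- bot.find_in(camera, label): "xy" ([column, row] in pixels, amid what is visible of it).
- bot.silhouettes(camera, label): "mask" (420x560 bool, what is visible of it) and "xy" ([column, row] in pixels, amid what is visible of it).
The state is a dict: "t": time; "q": joint angles; "joint_vel": joint speeds; "joint_torque": joint torques, N m; "eef_pos": TCP position; "tool_rot": TCP orientation; "contact_force": force on the tool from outside, world axes, zero at the start; "torque": the same for the moment, N m; "gripper_width": opening from 0.0 (shut) to 1.0 (fully open).
Only numpy, scipy, OpenCV 4.12 (cv2) and the standard library are available. Lean on these libraries where they do the work, as an engineer would, in place of code of your own. Each camera call takes 0.05 s, during which the arm holds its last target.

TASK

On the tasting stall's tin rack, set a fingertip on the sprung rail along its back by the ball-topped post and run it lightly along, touching the rail at the first, second and third gap in turn, counting every gap whether full or empty, and lift off there without running on to the fourth. Then push the loose oil tin that stands in front of the rack across the counter and lengthwise into that third gap until it is fully home against the rack's back. Do it all by touching and pushing: never pick the tin up or tip it, press gently on the rail, and leave the other tins and the rest of the counter's things where they are.

Things in the scene. Friction and masses are not known exactly. Their poses are not given: they have to be found in the camera images.
- rack: Fixed black divider rack. Origin on the counter, middle of the mouth line; x points into the gaps (away from the robot), y along the row to the robot's left. Seven dividers 6 mm thick, 60 high, 70 deep (x 0 to 70) make six gaps 48 mm wide, centred at y = -135, -81, -27, 27, 81, 135 mm, open in front and above, floored by the counter; a back wall 60 mm high stops a tin at x = 70 mm.
- rail: Aluminium bar along the rack's back, over the back wall: 14 mm wide (x), 344 mm long (y), axes as the rack's. Origin at the centre of its top face, at rest 86 mm above the counter and 73 mm behind the gap mouths. Sprung: it starts to give at about 1.5 N and sinks straight down up to 8 mm at about 5 N, then is rigid. End guide blocks below it.
- ball_post: Dark wooden ball-topped post, 106 mm high, ball 32 mm, stem 16 mm, fixed at one end of the rack (left or right, it varies). Origin on the counter under its axis, in line with the rail, 197 mm from the rack's middle. Gaps are counted from here: first, second and third gap centres are 62, 116 and 170 mm from it along the rail.
- square_post: Dark wooden post 24 x 24 mm, 80 mm high with a flat top, fixed at the other end of the rack, in line with the rail and 197 mm from the rack's middle. Origin on the counter under its axis.
- tin_center (a point): Centre (23 mm above the counter) of the loose oil tin standing in front of the rack: steel with green band, 80 mm long (its x), 38 wide (y), 46 high (z), plus a black cap 18 mm across, 10 mm high, 22 mm along +x. 0.18 to 0.35 kg, slides on the counter. Home in a gap, its centre is 30 mm behind the mouths and its near end stands 10 mm proud of the dividers.
- tin_a: Tin like the loose one, already home in the rack's second gap from the robot's left (y = +81 mm). Origin under its centre, on the counter. Leave alone.
- tin_b: Tin like the loose one, already home in the rack's last gap on the robot's right (y = -135 mm). Origin under its centre, on the counter. Leave alone.
- cup: White tasting cup, 52 mm across, 45 mm high, in front of the rack near the end on the robot's left. Origin under its centre. Leave alone.
- jar: Amber jar with white cap, 68 mm across, 75 mm high. Origin under its centre. Leave alone.
- jar2: Second such jar. Leave alone.
- bottle: Green bottle, 56 mm across, 160 mm high. Origin under its centre. Leave alone.
- spoon: Steel spoon, 150 mm long, lying on the counter. Leave alone.
- dish: White dish, 100 mm across, 30 mm high. Origin under its centre. Leave alone.
There are look-alikes about, which are no part of the job. What is shaped like the ball_post but pink or turquoise is not meant.

How it is judged:
By the outcome, as a careful person would: the job done as asked, in the order asked, and still so for the second after the job is handed in, with the robot touching nothing.
It also fails if it takes over 69 s, if anything falls off the work surface, if the arm or the gripper's body presses on something with over 40 N, if the wrist force passes 120 N, or if a joint passes its speed limit or range.

## Working session

There is one attempt and no reset: what is moved stays moved. The work goes in short steps, Python scripts to look and compute and a shell command to move; the robot and the scene stay as the last step left them, time stands still between calls to the robot, and variables do not carry over. Pictures are saved under pics/ and viewed, and the job is handed in when it is done.

```bash
ls; mkdir -p pics
python3 - <<'E'
from station import bot
import cv2
o=bot.get_obs(); print({k:o[k] for k in ('t','eef_pos','tool_rot','contact_force','gripper_width')})
for c in ('scene','top'):
    im,d=bot.read_camera(c); cv2.imwrite(f'pics/{c}0.png',im)
E
```

```text
pics
{'t': 0.0, 'eef_pos': array([ 0.22411589, -0.63608014,  0.23031509]), 'tool_rot': array([-4.77520098e-04,  8.16205371e-01, -5.77761128e-01, -8.02389187e-04]), 'contact_force': array([ 0.04138518, -0.23105959,  0.01957457]), 'gripper_width': 0.9993181632423385}
```

View pics/scene0.png

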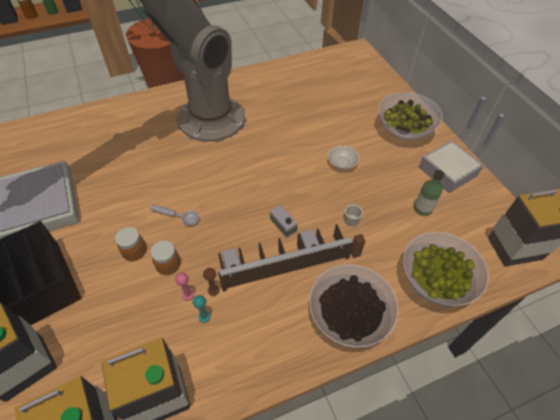

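View pics/top0.png

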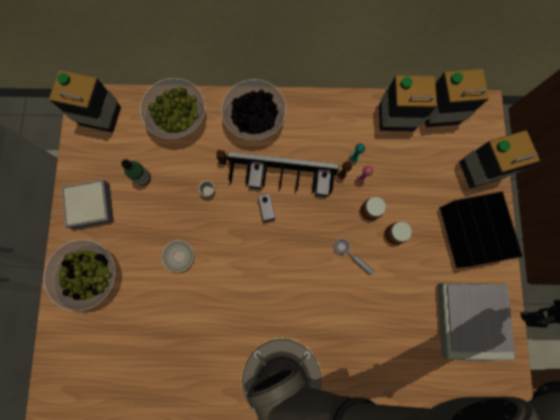

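The dark ball post is at the rack's right-hand end: scene (210,280), top (346,168). The square post is at the left: scene (358,245). The loose tin is at top (266,207). Next I'll measure them.

```bash
cat > h.py <<'E'
from station import bot
import numpy as np, cv2
def cal(c):
    k=bot.calibration(c); R=cv2.Rodrigues(np.array(k['rvec'],float))[0]; return np.array(k['mtx'],float),R,np.array(k['tvec'],float).reshape(3),k
def toplane(c,uv,z):
    K,R,t,_=cal(c); uv=np.atleast_2d(np.array(uv,float))
    r=(R.T@(np.linalg.inv(K)@np.c_[uv,np.ones(len(uv))].T)).T; o=-R.T@t
    return o+r*((z-o[2])/r[:,2])[:,None]
def bydepth(c,uv,d):
    K,R,t,_=cal(c); uv=np.atleast_2d(np.array(uv,float))
    p=(np.linalg.inv(K)@np.c_[uv,np.ones(len(uv))].T)*d
    return (R.T@(p-t[:,None])).T
def cloud(c,d,mask):
    v,u=np.nonzero(mask&(d>0)); return bydepth(c,np.c_[u,v],d[v,u])
def proj(c,P):
    k=cal(c)[3]; return cv2.projectPoints(np.atleast_2d(np.array(P,float)),np.array(k['rvec'],float),np.array(k['tvec'],float),np.array(k['mtx'],float),None)[0].reshape(-1,2)
E
python3 - <<'E'
from h import *
for c in ('top','scene'):
    im,d=bot.read_camera(c)
    print(c, cal(c)[0][0,0], -cal(c)[1].T@cal(c)[2])
    for l in ('rail','ball_post','square_post','tin_center','tin_a','cup','rack'):
        for r in bot.silhouettes(c,l)[:4]:
            P=cloud(c,d,r['mask'])
            if len(P)==0: continue
            hi=P[:,2].max()
            m=np.median(P,0)
            rect=''
            print(l,round(r['p'],2),np.round(r['xy']),len(P),m.round(3),'zmax',hi.round(3), 'x',P[:,0].min().round(3),P[:,0].max().round(3),'y',P[:,1].min().round(3),P[:,1].max().round(3))
    cv2.imwrite(f'pics/{c}1.png',cv2.resize(im[130:240,180:400] if c=='top' else im[190:330,170:390],None,fx=3.6,fy=3.6,interpolation=cv2.INTER_CUBIC))
E
```

```text
top 398.36295343611283 [0.27304418 0.02828498 1.26519182]
rail 0.67 [286. 160.] 480 [ 0.657 -0.007  0.086] zmax 0.092 x 0.634 0.68 y -0.165 0.173
ball_post 0.66 [342. 169.] 136 [ 0.634 -0.189  0.094] zmax 0.108 x 0.623 0.656 y -0.207 -0.178
ball_post 0.49 [368. 173.] 137 [ 0.622 -0.253  0.095] zmax 0.109 x 0.61 0.643 y -0.274 -0.242
ball_post 0.47 [356. 152.] 151 [ 0.694 -0.231  0.088] zmax 0.107 x 0.683 0.713 y -0.253 -0.22
square_post 0.53 [224. 159.] 123 [0.671 0.196 0.067] zmax 0.085 x 0.665 0.69 y 0.186 0.212
tin_center 0.58 [264. 205.] 291 [0.516 0.053 0.046] zmax 0.06 x 0.477 0.558 y 0.031 0.079
tin_center 0.31 [372. 209.] 434 [ 0.514 -0.274  0.073] zmax 0.083 x 0.485 0.563 y -0.312 -0.248
tin_center 0.16 [318. 182.] 349 [ 0.596 -0.123  0.045] zmax 0.06 x 0.56 0.643 y -0.146 -0.103
tin_a 0.87 [257. 174.] 335 [0.619 0.087 0.046] zmax 0.058 x 0.582 0.667 y 0.065 0.109
tin_a 0.74 [319. 182.] 320 [ 0.595 -0.124  0.045] zmax 0.06 x 0.56 0.64 y -0.145 -0.104
cup 0.66 [208. 187.] 178 [0.581 0.247 0.016] zmax 0.048 x 0.551 0.599 y 0.22 0.265
scene 426.8441113881533 [ 1.15338846 -0.2342916   1.00600999]
rail 0.88 [285. 254.] 730 [ 0.659 -0.     0.085] zmax 0.09 x 0.605 0.683 y -0.164 0.201
ball_post 0.65 [200. 309.] 291 [ 0.705 -0.233  0.087] zmax 0.106 x 0.632 0.715 y -0.248 -0.217
ball_post 0.58 [185. 284.] 263 [ 0.633 -0.254  0.066] zmax 0.108 x 0.592 0.644 y -0.269 -0.24
ball_post 0.55 [229. 258.] 248 [ 0.591 -0.123  0.045] zmax 0.057 x 0.562 0.622 y -0.143 -0.103
ball_post 0.54 [212. 281.] 287 [ 0.645 -0.19   0.061] zmax 0.108 x 0.606 0.655 y -0.205 -0.174
square_post 0.62 [358. 247.] 256 [0.688 0.197 0.057] zmax 0.084 x 0.625 0.694 y 0.188 0.253
tin_center 0.98 [284. 220.] 516 [0.531 0.051 0.044] zmax 0.06 x 0.479 0.563 y 0.028 0.083
tin_a 0.57 [308. 238.] 243 [0.612 0.091 0.045] zmax 0.058 x 0.557 0.644 y 0.071 0.129
rack 0.69 [288. 259.] 3272 [0.655 0.009 0.051] zmax 0.09 x 0.544 0.687 y -0.17 0.216
```

Run:
```python
import cv2
for c in('top1','scene1'): print(cv2.imread(f'pics/{c}.png').shape)
```

```text
(396, 792, 3)
(504, 792, 3)
```

View pics/top1.png

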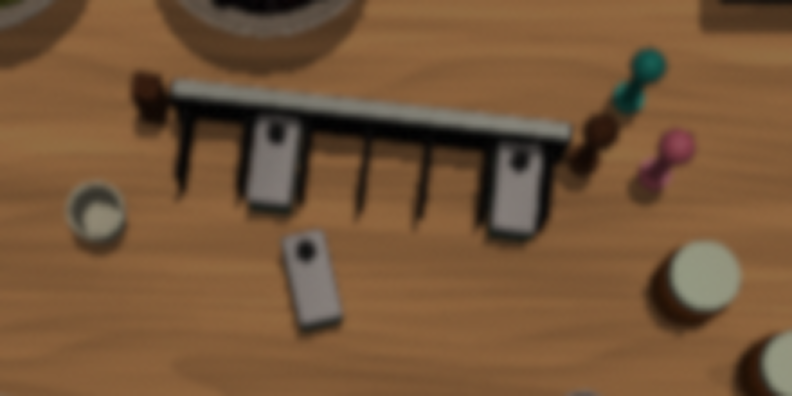

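View pics/scene1.png

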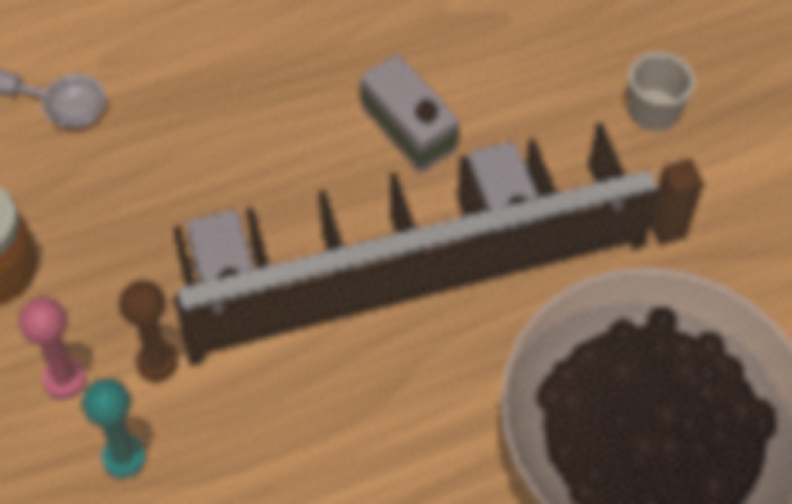

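Run:
```python
from h import *
import math
def rect(P):
    r=cv2.minAreaRect(P[:,:2].astype(np.float32)*1000); b=cv2.boxPoints(r)
    e=[b[1]-b[0],b[2]-b[1]]; L=max(e,key=np.linalg.norm); return np.round(r[0],1),np.round(sorted(r[1]),1),np.degrees(math.atan2(L[1],L[0])).round(1)
for c in ('top','scene'):
    im,d=bot.read_camera(c)
    m=bot.silhouettes(c,'rail')[0]['mask']
    v,u=np.nonzero(m); P=toplane(c,np.c_[u,v],0.086)
    dz=cloud(c,d,m)[:,2]; 
    Q=cloud(c,d,m); Q=Q[(Q[:,2]>.078)&(Q[:,2]<.094)]
    print(c,'rail plane',rect(P),'depth',rect(Q))
    x,y=Q[:,0],Q[:,1]; A=np.polyfit(y,x,1); res=x-np.polyval(A,y); k=abs(res)<.009; A=np.polyfit(y[k],x[k],1); print('line x=',A, 'yaw',np.degrees(-math.atan(A[0])), 'ymid',(y[k].min()+y[k].max())/2, y[k].min(),y[k].max(),'z',np.median(Q[k][:,2]))
    m=bot.silhouettes(c,'tin_center')[0]['mask']
    Q=cloud(c,d,m); T=Q[(Q[:,2]>.038)&(Q[:,2]<.052)]
    print('tin',rect(T),len(T)); 
    for l in('cup','jar'):
        for r in bot.silhouettes(c,l): Q=cloud(c,d,r['mask']);print(l,r['p'],rect(Q))
```

```text
top rail plane (array([656.5,   4.2]), array([ 19.3, 333.2]), np.float64(84.3)) depth (array([658.2,   3.9]), array([ 16.8, 333.4]), np.float64(84.1))
line x= [0.10234893 0.65765953] yaw -5.843812932340775 ymid 0.0037425867085243703 -0.16216451366154258 0.16964968707859132 z 0.08536509521136093
tin (array([518.7,  53. ]), array([37.6, 81.7]), np.float64(13.5)) 273
cup 0.71 (array([574.6, 245.5]), array([38.6, 45.4]), np.float64(12.5))
jar 0.96 (array([ 526.8, -280.8]), array([61.6, 82.5]), np.float64(-13.3))
scene rail plane (array([661. ,   5.1]), array([ 21.8, 339.9]), np.float64(84.4)) depth (array([659.6,   5.6]), array([ 16.6, 340.6]), np.float64(84.2))
line x= [0.10250596 0.65978985] yaw -5.852716974486341 ymid 0.005721924446822013 -0.16374477378819272 0.17518862268183674 z 0.08479182768313795
tin (array([520.9,  54. ]), array([37.9, 79.8]), np.float64(16.3)) 287
cup 0.6 (array([562. , 254.6]), array([48.5, 84.3]), np.float64(-31.0))
jar 0.97 (array([ 415.6, -357. ]), array([ 66.9, 128. ]), np.float64(4.9))
jar 0.83 (array([ 494.3, -281.5]), array([ 72.2, 119.4]), np.float64(7.4))
jar 0.25 (array([577.3, 245.8]), array([46.5, 48.7]), np.float64(-43.1))
```

```bash
cat >> h.py <<'E'
from scipy.spatial.transform import Rotation as Ro
YAW=np.radians(-5.85); EX=np.array([np.cos(YAW),np.sin(YAW)]); EY=np.array([-EX[1],EX[0]]); RC=np.array([.659,.0047]); O=RC-.073*EX
def l2w(x,y): return O+x*EX+y*EY
def w2l(p): r=np.array(p)[:2]-O; return r@EX,r@EY
def pose():
    o=bot.get_obs(); q=o['tool_rot']; return o,np.array(o['eef_pos']),Ro.from_quat([q[1],q[2],q[3],q[0]])
def goal(xy,z,ang):  # ang=rack-relative angle(deg) of tool x
    o,p,R=pose(); a=YAW+np.radians(ang); X=np.array([np.cos(a),np.sin(a),0]); Z=np.array([0,0,-1.]); Rt=Ro.from_matrix(np.c_[X,np.cross(Z,X),Z])
    return (R.inv().apply(np.r_[xy,z]-p)*100).round(2),(R.inv()*Rt).as_rotvec().round(3)
def st():
    o,p,R=pose(); print('t',round(float(o['t']),2),'p',p.round(4),'local',np.round(w2l(p),4),'F',np.round(o['contact_force'],2),'w',round(float(o['gripper_width']),3),'xang',np.degrees(np.arctan2(*R.as_matrix()[1::-1,0])-YAW).round(1))
E
python3 - <<'E'
from h import *
print(O); print(goal(l2w(.073,-.150),.20,0)); print(goal(l2w(.073,-.150),.12,0)); st(); print(bot.get_obs()['q'])
E
```

```text
[0.58638017 0.01214049]
(array([-32.48, -55.91,   3.13]), array([-0.  , -0.  , -1.13]))
(array([-32.48, -55.91,  11.13]), array([-0.  , -0.  , -1.13]))
t 1.4 p [ 0.2244 -0.6367  0.2313] local [-0.294  -0.6823] F [0.49 0.04 0.13] w 1.0 xang -64.7
[ 1.1238993   0.47701726  0.02239893  1.55535622 -0.01151476  1.10930407
 -0.08309972]
```

```bash
python3 -m creep '[[[-3,-5,0,0,0,-0.11,0.5],[-6.5,-11,0,0,0,-0.22,0],[-10,-17,0,0,0,-0.34,0],[-13,-22.5,0,0,0,-0.46,0],[-16.5,-28,0,0,0,-0.58,0],[-20,-34,1,0,0,-0.7,0],[-23,-40,1,0,0,-0.82,0],[-26.5,-45.5,2,0,0,-0.94,0],[-29.5,-51,2.5,0,0,-1.05,0],[-32.5,-55.9,3,0,0,-1.13,0]]]' 40
python3 - <<'E'
from h import *
st(); print(goal(l2w(.073,-.150),.110,0))
E
```

```text
t: 2.65
eef_pos: [0.6273, -0.1641, 0.2037]
tool_rot: [0.0, 0.999, -0.05, 0.0]
contact_force: [0.2, -1.1, -0.1]
gripper_width: -0.0
t 2.65 p [ 0.6273 -0.1641  0.2037] local [ 0.0587 -0.1711] F [ 0.2  -1.07 -0.14] w -0.0 xang 0.1
(array([ 1.43, -2.11,  9.37]), array([ 0.   , -0.001,  0.002]))
```

```bash
python3 -m creep '[[[0,0,0,0,0,0,0],[0,0,0,0,0,0,0],[0,0,0,0,0,0,0]]]'
python3 - <<'E'
from h import *
im,d=bot.read_camera('wrist'); cv2.imwrite('pics/w1.png',im)
st(); print(goal(l2w(.073,-.150),.105,0))
print(proj('wrist',[[*l2w(.073,y),.086] for y in(-.172,-.135,-.081,-.027)]).round())
E
```

```text
t: 3.02
eef_pos: [0.6253, -0.1674, 0.2038]
tool_rot: [0.001, 0.999, -0.053, -0.0]
contact_force: [-0.1, 0.0, -0.3]
gripper_width: -0.002
t 3.08 p [ 0.6253 -0.1674  0.2039] local [ 0.057  -0.1746] F [-0.46 -0.62  0.12] w -0.001 xang -0.2
(array([ 1.59, -2.47,  9.89]), array([ 0.001,  0.   , -0.003]))
[[300. 196.]
 [300. 146.]
 [301.  66.]
 [303. -23.]]
```

View pics/w1.png

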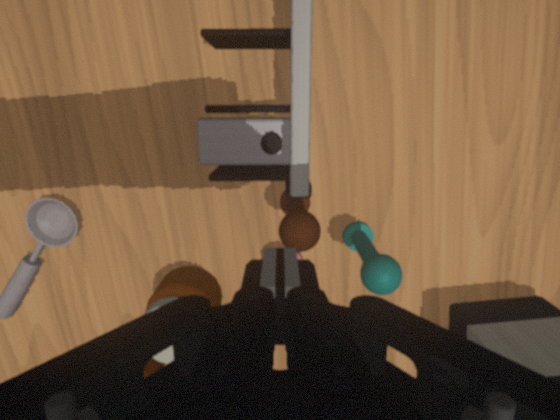

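The wrist view shows the rail's end at (300,195), where my fit put it (300,196), with the dark post next to it at (299,228). The rack pose is confirmed.

```bash
python3 -m creep '[[[1.6,-2.45,2,0,0,0,0],[1.6,-2.45,6,0,0,0,0],[1.6,-2.45,9.5,0,0,0,0],[1.6,-2.45,10,0,0,0,0],[1.6,-2.45,10,0,0,0,0],[1.6,-2.45,10,0,0,0,0]]]'
python3 - <<'E'
from h import *
st(); print(goal(l2w(.073,-.150),.0855,0))
E
```

```text
t: 3.82
eef_pos: [0.6457, -0.143, 0.1057]
tool_rot: [0.0, 0.999, -0.051, 0.002]
contact_force: [0.9, 0.4, 0.3]
gripper_width: -0.004
t 3.83 p [ 0.6457 -0.143   0.1057] local [ 0.0748 -0.1483] F [0.86 0.42 0.31] w -0.004 xang -0.0
(array([-0.19,  0.17,  2.02]), array([ 0.   , -0.003, -0.001]))
```

```bash
python3 -m creep '[[[-0.15,0.1,1.2,0,0,0,0],[-0.15,0.1,1.8,0,0,0,0],[-0.15,0.1,2.0,0,0,0,0],[-0.15,0.1,2.0,0,0,0,0],[-0.15,0.1,2.1,0,0,0,0],[-0.15,0.1,2.1,0,0,0,0]]]'
python3 - <<'E'
from h import *
st();
E
```

```text
t: 4.58
eef_pos: [0.6428, -0.1436, 0.0828]
tool_rot: [0.0, 0.999, -0.051, -0.0]
contact_force: [-1.5, -1.0, 3.2]
gripper_width: -0.004
t 4.58 p [ 0.6428 -0.1436  0.0828] local [ 0.072  -0.1492] F [-1.45 -1.04  3.25] w -0.004 xang -0.0
```

```bash
python3 -m creep '[[[0.05,-0.7,0,0,0,0,0],[0.05,-1.4,0,0,0,0,0],[0.05,-1.4,0,0,0,0,0],[0.05,-2.2,0,0,0,0,0],[0.05,-3,0,0,0,0,0],[0.05,-3.8,0,0,0,0,0],[0.05,-3.8,0,0,0,0,0]]]'
python3 - <<'E'
from h import *
st();
E
```

```text
t: 5.45
eef_pos: [0.6474, -0.1035, 0.0828]
tool_rot: [-0.001, 0.999, -0.05, 0.0]
contact_force: [-0.6, 1.5, 2.9]
gripper_width: -0.002
t 5.45 p [ 0.6474 -0.1035  0.0828] local [ 0.0725 -0.1088] F [-0.56  1.45  2.93] w -0.002 xang 0.1
```

Force is steady at about 3 N. Continuing to the second gap.

```bash
python3 -m creep '[[[0,-0.8,0,0,0,0,0],[0,-1.6,0,0,0,0,0],[0,-2.4,0,0,0,0,0],[0,-2.8,0,0,0,0,0],[0,-2.8,0,0,0,0,0],[0,-3.6,0,0,0,0,0],[0,-4.4,0,0,0,0,0],[0,-5,0,0,0,0,0]]]'
python3 - <<'E'
from h import *
st();
E
```

```text
t: 6.45
eef_pos: [0.6524, -0.0553, 0.0828]
tool_rot: [0.0, 0.999, -0.051, 0.0]
contact_force: [-0.9, -2.4, 1.7]
gripper_width: 0.001
t 6.45 p [ 0.6524 -0.0553  0.0828] local [ 0.0726 -0.0604] F [-0.91 -2.42  1.67] w 0.001 xang 0.0
```

```bash
python3 -m creep '[[[0,-0.8,0,0,0,0,0],[0,-1.6,0,0,0,0,0],[0,-2.3,0,0,0,0,0],[0,-2.9,0,0,0,0,0],[0,-3.2,0,0,0,0,0],[0,-3.2,0,0,0,0,0]]]'
python3 - <<'E'
from h import *
st();
E
```

```text
t: 7.2
eef_pos: [0.6557, -0.0232, 0.0828]
tool_rot: [-0.0, 0.999, -0.051, 0.0]
contact_force: [-0.5, -0.1, 2.7]
gripper_width: -0.004
t 7.2 p [ 0.6557 -0.0232  0.0828] local [ 0.0725 -0.0281] F [-0.5  -0.06  2.68] w -0.004 xang 0.0
```

```bash
python3 -m creep '[[[0,0,-2,0,0,0,0],[0,0,-6,0,0,0,0],[0,0,-10,0,0,0,0],[-5,-3,-12,0,0,0,0],[-9,-7,-12,0,0,0,0.2],[-13,-10,-12,0,0,0,0.35],[-14.5,-13,-12,0,0,0,0.35],[-14.5,-13,-12,0,0,0,0.35],[-14.5,-13,-12,0,0,0,0.35]]]'
python3 - <<'E'
from h import *
st()
im,d=bot.read_camera('wrist'); cv2.imwrite('pics/w2.png',im)
im,d=bot.read_camera('scene'); cv2.imwrite('pics/s2.png',im[150:330,150:420])
E
```

```text
t: 8.32
eef_pos: [0.525, 0.1195, 0.2033]
tool_rot: [0.0, 0.999, -0.051, 0.0]
contact_force: [-0.6, -0.8, 0.1]
gripper_width: 0.35
t 8.32 p [0.525  0.1195 0.2033] local [-0.072   0.1005] F [-0.58 -0.78  0.13] w 0.35 xang -0.0
```

View pics/w2.png

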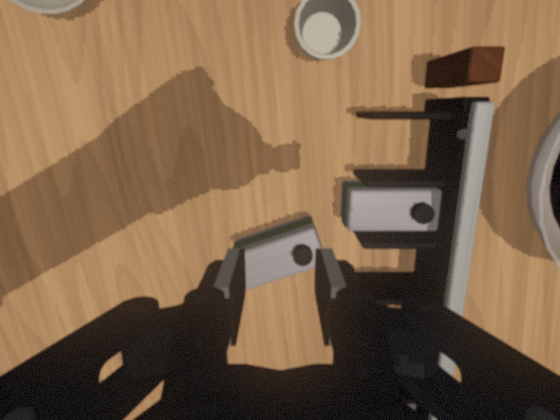

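View pics/s2.png

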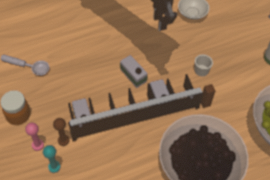

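Run:
```python
from h import *
import math
o,p,R=pose(); print(proj('wrist',[p]),-cal('wrist')[1].T@cal('wrist')[2])
for c in('wrist','top','scene'):
    im,d=bot.read_camera(c)
    for r in bot.silhouettes(c,'tin_center')[:3]:
        Q=cloud(c,d,r['mask']);T=Q[(Q[:,2]>.038)&(Q[:,2]<.052)]
        if len(T)<20: continue
        b=cv2.minAreaRect(T[:,:2].astype(np.float32)*1000)
        print(c,r['p'],r['xy'],len(T),np.round(b[0]),np.round(b[1],1),b[2],'local',np.round(w2l(np.array(b[0])/1000),4), 'minz',np.percentile(T[:,2],50))
```

```text
[[277.39758579 266.9427238 ]] [0.53294718 0.18467365 0.34567474]
wrist 0.9 [279.5, 248.5] 2694 [520.  54.] [76.5 38.3] 14.030681610107422 local [-0.0706  0.035 ] minz 0.046005611736548074
scene 0.87 [282.7, 223.7] 286 [522.  54.] [78.5 37.2] 12.803808212280273 local [-0.0687  0.0353] minz 0.045133562421493745
```

```bash
python3 -m creep '[[[0,0,6,0,0,0,0.35],[0,0,12,0,0,0,0.35],[0,0,17,0,0,0,0.35],[0,0,19,0,0,0,0.35],[0,0,19,0,0,0,0.35],[0,1,19,0,0,0,0.35],[0,1.8,19,0,0,0,0.35],[0,2.4,19,0,0,0,0.35],[0,3,19,0,0,0,0.35]]]'
python3 - <<'E'
from h import *
st()
E
```

```text
t: 9.85
eef_pos: [0.5223, 0.0901, 0.0134]
tool_rot: [-0.0, 0.999, -0.051, 0.001]
contact_force: [0.5, 1.9, 0.6]
gripper_width: 0.352
t 9.85 p [0.5223 0.0901 0.0134] local [-0.0717  0.071 ] F [0.55 1.92 0.63] w 0.352 xang -0.0
```

```bash
python3 -m creep '[[[0,0.8,0,0,0,0,0.35],[0,1.6,0,0,0,0,0.35],[0,2.4,0,0,0,0,0.35],[0,3.2,0,0,0,0,0.35],[0,4,0,0,0,0,0.35],[0,4.7,0,0,0,0,0.35],[0,5.3,0,0,0,0,0.35],[0,5.7,0,0,0,0,0.35],[0,6,0,0,0,0,0.35],[0,6,0,0,0,0,0.35]]]'
cat > tin.py <<'E'
from h import *
st()
for c in('wrist','top','scene'):
    im,d=bot.read_camera(c); cv2.imwrite(f'pics/{c}_{bot.get_obs()["t"]:.2f}.png',im)
    for r in bot.silhouettes(c,'tin_center')[:2]:
        Q=cloud(c,d,r['mask']);T=Q[(Q[:,2]>.038)&(Q[:,2]<.052)]
        if len(T)<20: continue
        b=cv2.minAreaRect(T[:,:2].astype(np.float32)*1000)
        print(c,round(r['p'],2),np.round(r['xy']),len(T),np.round(b[1],1),'ang rel',b[2]+5.85,'local',np.round(w2l(np.array(b[0])/1000),4))
E
python3 tin.py; ls -t pics
```

```text
t: 11.1
eef_pos: [0.5154, 0.0303, 0.0128]
tool_rot: [0.0, 0.999, -0.051, 0.0]
contact_force: [1.0, 3.7, 3.0]
gripper_width: 0.349
t 11.1 p [0.5154 0.0303 0.0128] local [-0.0725  0.0108] F [1.02 3.74 2.96] w 0.349 xang -0.0
wrist 0.76 [279. 325.] 3961 [67.2 19.5] ang rel 13.760525798797607 local [-0.0867 -0.0095]
top 0.61 [281. 218.] 27 [21.1 15. ] ang rel 88.44598541259765 local [-0.1099 -0.0148]
scene 0.67 [265. 227.] 282 [36.5 80. ] ang rel 92.22803649902343 local [-0.0763 -0.0195]
scene_11.35.png
top_11.25.png
wrist_11.15.png
s2.png
w2.png
w1.png
scene1.png
top1.png
top0.png
scene0.png
```

View pics/wrist_11.15.png

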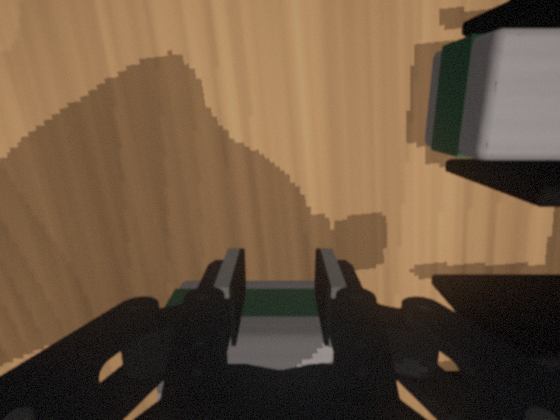

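View pics/scene_11.35.png

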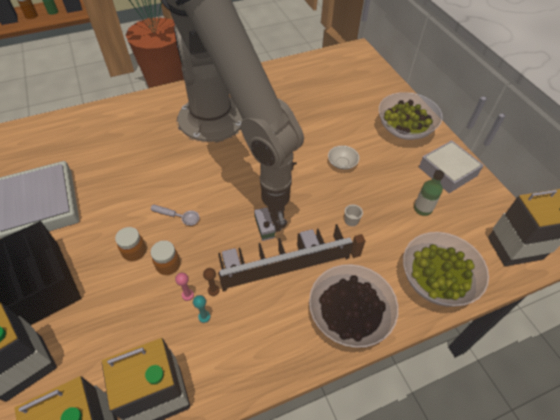

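The tin now lies flat against both fingertips, parallel to the gaps, with its centre at local y of about -19.5 mm. It needs 7.5 mm more, then I'll back off and look.

```bash
python3 -m creep '[[[0,0.3,0,0,0,0,0.35],[0,0.6,0,0,0,0,0.35],[0,0.75,0,0,0,0,0.35],[0,0.75,0,0,0,0,0.35],[0,-1,0,0,0,0,0.35],[0,-4,0,0,0,0,0.35],[0,-5,-5,0,0,0,0.35],[0,-5,-11,0,0,0,0.35],[0,-5,-15,0,0,0,0.35],[0,-5,-15,0,0,0,0.35]]]';python3 tin.py; ls -t pics|head -3
```

```text
t: 12.65
eef_pos: [0.5223, 0.0812, 0.1657]
tool_rot: [-0.0, 0.999, -0.051, 0.003]
contact_force: [0.5, -0.6, -0.6]
gripper_width: 0.347
t 12.65 p [0.5223 0.0812 0.1657] local [-0.0708  0.0621] F [ 0.46 -0.61 -0.58] w 0.347 xang 0.0
wrist 0.58 [278. 295.] 2729 [38.2 63.2] ang rel 89.89835510253906 local [-0.0732 -0.0284]
scene 0.8 [261. 224.] 310 [38.4 82.2] ang rel 90.23903045654296 local [-0.0769 -0.0256]
scene_12.90.png
top_12.80.png
wrist_12.70.png
```

Run:
```python
from h import *
st(); print(bot.get_obs()['q'].round(2))
for a in(-90,90): print(goal(l2w(-.140,-.027),.17,a))
```

```text
t 12.95 p [0.5195 0.0801 0.1613] local [-0.0734  0.0608] F [ 0.16 -0.26  0.51] w 0.349 xang 0.0
[ 0.13  0.36 -0.49  1.95  0.22  0.88 -0.57]
(array([-6.66,  8.78, -0.85]), array([0.003, 0.002, 1.571]))
(array([-6.66,  8.78, -0.85]), array([-0.002,  0.003, -1.571]))
```

View pics/wrist_12.70.png

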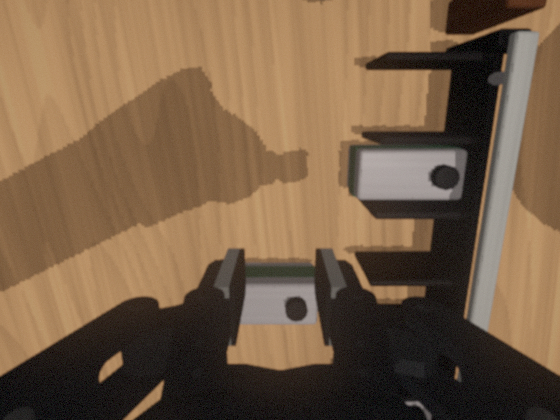

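The tin is parallel to the gaps and still standing. Next I'll turn the hand a quarter turn and go behind its near end.

```bash
python3 -m creep '[[[-1,1,-1,0,0,0.17,0.1],[-2,2,-1,0,0,0.35,0.1],[-3,3,-1,0,0,0.52,0.1],[-4,4.5,-1,0,0,0.7,0.1],[-5,6,-1,0,0,0.87,0.1],[-6,7.5,-1,0,0,1.05,0.1],[-6.7,8.8,-1,0,0,1.22,0.1],[-6.7,8.8,-1,0,0,1.4,0.1],[-6.7,8.8,-1,0,0,1.57,0.1],[-6.7,8.8,-1,0,0,1.57,0.1]]]'; python3 -m creep '[[[0,0,0,0,0,0,0.1],[0,0,0,0,0,0,0.1]]]' ;python3 tin.py; ls -t pics|head -3;python3 - <<'E'
from h import *
st(); print(bot.get_obs()['q'].round(2)); print(goal(l2w(-.140,-.027),.013,-90))
E
```

```text
t: 14.2
eef_pos: [0.4444, -0.0005, 0.172]
tool_rot: [-0.001, -0.671, 0.741, 0.0]
contact_force: [-0.2, -0.1, 0.8]
gripper_width: 0.101
t: 14.45
eef_pos: [0.4448, -0.0005, 0.1725]
tool_rot: [-0.0, -0.671, 0.741, 0.0]
contact_force: [-0.4, 0.8, 0.4]
gripper_width: 0.101
t 14.45 p [ 0.4448 -0.0005  0.1725] local [-0.1395 -0.027 ] F [-0.43  0.76  0.41] w 0.101 xang -89.8
wrist 0.63 [279. 109.] 5146 [38.  80.4] ang rel 89.94326934814453 local [-0.0784 -0.0272]
scene 0.57 [261. 224.] 305 [38.5 81.7] ang rel 90.1818634033203 local [-0.0754 -0.0257]
scene 0.19 [431. 196.] 69 [54.3 21.6] ang rel 40.97657928466797 local [-0.0018  0.4371]
scene_14.70.png
top_14.60.png
wrist_14.50.png
t 14.75 p [ 0.4449 -0.0005  0.1727] local [-0.1394 -0.027 ] F [ 0.35 -0.84  0.06] w 0.1 xang -89.9
[ 0.06  0.18 -0.22  2.13  0.06  0.83 -1.87]
(array([-0.  ,  0.06, 15.97]), array([-0.   , -0.   ,  0.001]))
```

View pics/wrist_14.50.png

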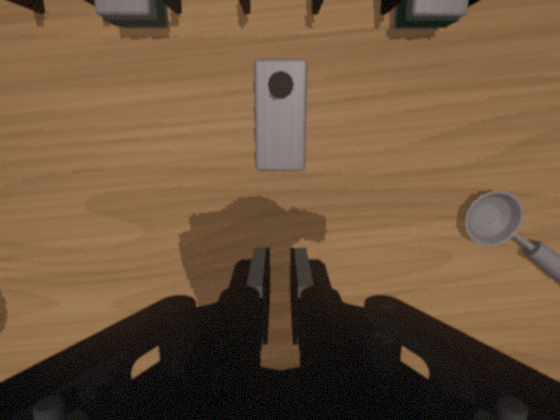

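The tin (column 280) is centred on the third gap, between the dividers at columns 245 and 317. Descending behind it and pushing.

```bash
python3 -m creep '[[[0,0.3,5,0,0,0,0.1],[0,0.3,10,0,0,0,0.1],[0,0.3,14,0,0,0,0.1],[0,0.3,16,0,0,0,0.1],[0,0.3,16,0,0,0,0.1],[0,-0.5,16,0,0,0,0.1],[0,-1.2,16,0,0,0,0.1],[0,-1.8,16,0,0,0,0.1],[0,-2.4,16,0,0,0,0.1],[0,-3,16,0,0,0,0.1]]]';python3 -m creep '[[[0,-0.7,0,0,0,0,0.1],[0,-1.4,0,0,0,0,0.1],[0,-2,0,0,0,0,0.1],[0,-2,0,0,0,0,0.1]]]'; python3 tin.py; ls -t pics|head -3
```

```text
t: 16.0
eef_pos: [0.4738, -0.0037, 0.0131]
tool_rot: [-0.001, -0.67, 0.742, 0.001]
contact_force: [-5.7, 1.0, 4.4]
gripper_width: 0.099
t: 16.5
eef_pos: [0.496, -0.0056, 0.013]
tool_rot: [0.001, -0.67, 0.742, -0.001]
contact_force: [-0.1, -0.2, 0.7]
gripper_width: 0.1
t 16.5 p [ 0.496  -0.0056  0.013 ] local [-0.0881 -0.0269] F [-0.11 -0.2   0.7 ] w 0.1 xang -90.0
wrist 0.88 [280. 140.] 27375 [38.4 79.6] ang rel 90.09671173095703 local [-0.0361 -0.0272]
top 0.53 [394. 232.] 80 [65.9 38. ] ang rel 29.3083854675293 local [-0.1126 -0.3682]
scene 0.63 [289. 259.] 469 [359.5  82.1] ang rel 90.01425323486328 local [0.0423 0.0065]
scene 0.55 [265. 237.] 338 [38.2 86.2] ang rel 90.42292175292968 local [-0.0373 -0.0257]
scene_16.75.png
top_16.65.png
wrist_16.55.png
```

```bash
python3 -m creep '[[[0,-0.7,0,0,0,0,0.1],[0,-1.4,0,0,0,0,0.1],[0,-2.1,0,0,0,0,0.1],[0,-2.8,0,0,0,0,0.1],[0,-3.5,0,0,0,0,0.1],[0,-4.2,0,0,0,0,0.1],[0,-4.9,0,0,0,0,0.1],[0,-5.5,0,0,0,0,0.1],[0,-6,0,0,0,0,0.1],[0,-6,0,0,0,0,0.1]]]'; python3 tin.py; ls -t pics|head -3
```

```text
t: 18.05
eef_pos: [0.5554, -0.0117, 0.0127]
tool_rot: [0.001, -0.67, 0.742, -0.0]
contact_force: [-0.5, 0.5, -0.1]
gripper_width: 0.097
t 18.05 p [ 0.5554 -0.0117  0.0127] local [-0.0284 -0.0269] F [-0.49  0.53 -0.09] w 0.097 xang -90.0
wrist 0.7 [282. 140.] 27519 [38.3 80.5] ang rel 90.12812194824218 local [ 0.023  -0.0272]
scene 0.55 [270. 249.] 250 [38.2 60.4] ang rel 90.77891693115234 local [ 0.0145 -0.0256]
scene 0.26 [306. 239.] 220 [38.3 52.2] ang rel 93.22828063964843 local [0.016  0.0816]
scene_18.30.png
top_18.20.png
wrist_18.10.png
```

Tin centre is at +23 mm and home is +30. Creeping on until the force rises.

```bash
python3 -m creep '[[[0,-0.3,0,0,0,0,0.1],[0,-0.5,0,0,0,0,0.1],[0,-0.6,0,0,0,0,0.1],[0,-0.7,0,0,0,0,0.1],[0,-0.7,0,0,0,0,0.1]]]'; python3 -m creep '[[[0,-0.1,0,0,0,0,0.1],[0,-0.1,0,0,0,0,0.1]]]';python3 tin.py; ls -t pics|head -3
```

```text
t: 18.98
eef_pos: [0.5614, -0.0124, 0.0126]
tool_rot: [0.0, -0.67, 0.742, -0.0]
contact_force: [-1.8, -0.5, -0.6]
gripper_width: 0.1
t: 19.23
eef_pos: [0.5614, -0.0124, 0.0125]
tool_rot: [-0.001, -0.67, 0.742, 0.001]
contact_force: [-5.4, 1.2, 3.2]
gripper_width: 0.102
t 19.23 p [ 0.5614 -0.0124  0.0125] local [-0.0224 -0.0269] F [-5.43  1.19  3.21] w 0.102 xang -89.9
wrist 0.74 [281. 139.] 27556 [38.4 80.6] ang rel 90.1510025024414 local [ 0.0293 -0.0273]
scene 0.79 [268. 249.] 200 [36.  46.8] ang rel 91.0961929321289 local [ 0.0175 -0.0271]
scene_19.48.png
top_19.38.png
wrist_19.27.png
```

```bash
python3 -m creep '[[[0,-0.15,0,0,0,0,0.1],[0,-0.15,0,0,0,0,0.1],[0,-0.15,0,0,0,0,0.1]]]'; python3 -m creep '[[[0,-0.15,0,0,0,0,0.1],[0,-0.15,0,0,0,0,0.1],[0,-0.15,0,0,0,0,0.1]]]';python3 tin.py; ls -t pics|head -3
```

```text
t: 19.9
eef_pos: [0.5613, -0.0124, 0.0125]
tool_rot: [-0.002, -0.671, 0.742, 0.001]
contact_force: [-8.8, 2.0, 8.0]
gripper_width: 0.099
t: 20.27
eef_pos: [0.5613, -0.0124, 0.0123]
tool_rot: [-0.003, -0.671, 0.742, 0.002]
contact_force: [-13.8, 1.6, 10.4]
gripper_width: 0.103
t 20.27 p [ 0.5613 -0.0124  0.0123] local [-0.0224 -0.027 ] F [-13.84   1.61  10.4 ] w 0.103 xang -89.9
wrist 0.8 [281. 141.] 27827 [38.4 79.8] ang rel 90.21048126220703 local [ 0.0295 -0.0273]
scene 0.64 [270. 249.] 224 [36.7 52.6] ang rel 90.67598114013671 local [ 0.0167 -0.0265]
scene_20.52.png
top_20.43.png
wrist_20.32.png
```

The force rose to 14 N with no motion, so the tin is at the hard stop. Backing straight off, then up and clear.

```bash
python3 -m creep '[[[0,0.4,0,0,0,0,0.1],[0,1,0,0,0,0,0.1],[0,3,0,0,0,0,0.1],[0,7,0,0,0,0,0.1],[0,8,-4,0,0,0,0.1],[0,8,-10,0,0,0,0.1],[0,8,-16,0,0,0,0.1],[0,8,-16,0,0,0,0.1],[0,8,-16,0,0,0,0.1]]]';python3 tin.py; ls -t pics|head -3
```

```text
t: 21.7
eef_pos: [0.4859, -0.0048, 0.1728]
tool_rot: [0.0, -0.67, 0.742, -0.0]
contact_force: [-0.7, -0.5, -0.1]
gripper_width: 0.097
t 21.7 p [ 0.4859 -0.0048  0.1728] local [-0.0983 -0.0271] F [-0.66 -0.52 -0.13] w 0.097 xang -90.0
wrist 0.74 [279.  40.] 4351 [38.  51.3] ang rel 90.04743347167968 local [ 0.0132 -0.0273]
scene 0.61 [271. 248.] 228 [37.2 53.3] ang rel 89.53459320068359 local [ 0.0168 -0.0261]
scene 0.44 [133. 244.] 140 [38.1 64.8] ang rel 10.392778015136718 local [-0.0903 -0.3762]
scene_21.95.png
top_21.85.png
wrist_21.75.png
```

View pics/wrist_21.75.png

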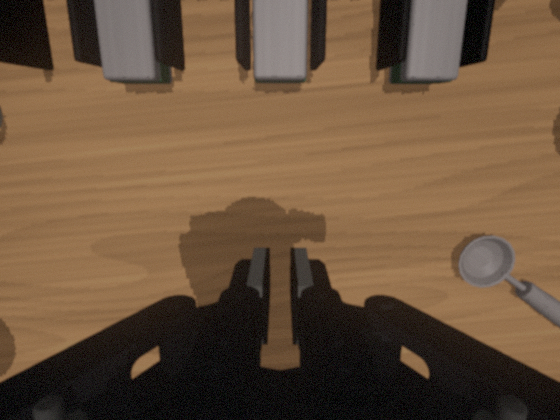

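View pics/scene_21.95.png

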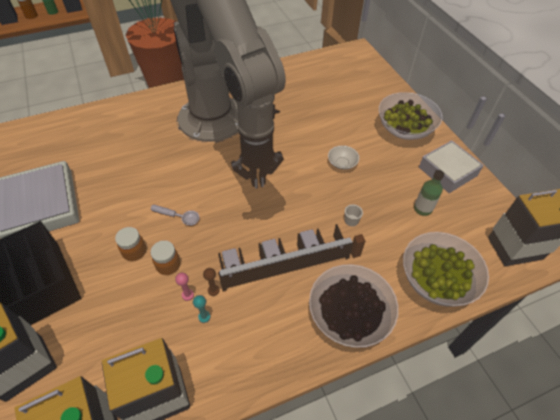

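The loose tin's near end (280,80) lines up with both home tins, at (133,80) and (432,80). Nothing else has moved, so I'm handing in.

```bash
python3 -c "
from station import bot
print(bot.hand_in())"
```

```text
the job is handed in; nothing more can be done
None
```

I ran a fingertip along the rail from beside the dark ball post (robot's right) to the third gap, then pushed the loose tin home into that gap. I handed the job in at about 22 s.

- **Rail:** The closed fingertips touched the rail by the post and slid past the first and second gaps to the third. The readings I took showed about 1.7–3.2 N and about 3 mm of sink. I lifted straight off about 1 mm short of the third gap's centre.
- **Tin:** I pushed it sideways until it was square to the gap and in line with it, then pushed it in lengthwise. It stopped dead against the rack's back as the push force rose to about 14 N. It was never gripped or lifted.

**Last checks:**
- With the fingers still against it, the wrist camera put the tin's centre at 29.5 mm behind the mouths (home is 30), centred in the gap to within 1 mm.
- After backing off, its near end lines up with tin_a and tin_b, and in the pictures nothing else looks moved.
- The later fits from the scene camera gave the tin's centre at about 17 mm. That view shows only part of the tin because the rail hides the rest, so I went by the wrist view and the hard stop.

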